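Show the trainee which lens goes in the swing-arm cell

ROBOT

A 6-joint arm with a two-finger parallel gripper is mounted at the origin on the work surface. World frame = base frame: x ahead of the robot, y to its left, z up, the work surface at z = 0. Lengths are in mm, angles in rad, forces in N, time in s.
With the tool pointing down it reaches from about 400 to 925 mm from the base axis. Payload 12.5 kg.
Tool frame: the origin (TCP) lies on the mounting face of the last link; the fingertips stand 190 mm ahead of it and the grasp point (between the pads) lies 171 mm ahead of it; z points along the fingers, y is the direction in which the jaws open and shut (so a half turn about z gives the same grasp; the last joint's range is limited). The gripper opens to 95 mm and grips with 3 to 60 N. Pads are 20 mm wide; open, the fingers measure 119 mm over their backs; the gripper's body (75 mm by 180 mm) begins 59 mm behind the grasp point.
Start: joints at [-1.364, 0.491, 1.559, -0, 1.092, -0.106], TCP at [192.347, -594.666, 404.761] pointing down, gripper open.
Joint ranges: [-3.1, 3.1], [-0.84, 2.19], [0.05, 2.79], [-1.13, 4.28], [0.06, 2.93], [-2.69, 2.69]. Speed limits (rad/s): [2.22, 2.22, 2.79, 3.14, 3.14, 3.14].

INTERFACE

Orientations are given as a unit quaternion [w, x, y, z].
In Python, from workcell import ctrl gives the robot as it stands.
- The arm moves only by the tool arm_command, never from a script. Its argument "series" is a list of rows, each an object with "twist": the turn, a rotation vector about the tool's x, y, z in units of 6 degrees (1.0 is 6 degrees), a list of three; "offset": the shift along the tool's x, y, z in units of 60 mm (1.0 is 60 mm), a list of three; "claw": the finger opening in mm, from 0 to 95.1. In form: [{"twist": [ax, ay, az], "offset": [tx, ty, tz], "claw": claw}, ...]. A call has 1 to 12 rows; each row is the pose to reach, as a shift and turn from the pose commanded when the call began, along the tool's axes at that moment; what a row does not reach only later rows make up. A row lasts 1/8 s, in which the tool goes at most 62.5 mm and 10.7 degrees, less where a joint would pass 70% of its speed; a pose out of reach is approached as far as the arm can. A call with a gripper value outside its range is refused whole. The fingers move at their own pace and stop on an object; "grip_force" is the grip in N (left out, the last holds). Time passes only in rows, so rows that repeat a pose let the fingers close. It gives the time, the measured TCP pose, the force and the opening at its end, in the units of the state.
- ctrl.read_state(): the state, without advancing time (a new reading comes with each control period).
- ctrl.get_image(name): name is "scene" or "top"; returns a dict with "pixels" (400x640x3 uint8, red, green, blue), "camera_matrix" (3x3 intrinsics, pixels), "world_from_camera" (4x4, takes a point from camera to world coordinates). Camera axes: x right, y up, looking along -z (the intrinsics and any distortion apply to the point x, -y, -z); pixel columns grow to the right and rows downward; lengths in mm; the calibration is good to about 2 mm. A picture is of the moment at which its call begins. There is no depth.
- ctrl.finish_job(): hands the job in, once; it reports no verdict.
The state is a dict: "t": time; "joint_positions": joint angles; "qvel": joint speeds; "effort": joint torques, N m; "eef_pos": TCP position; "tool_rot": TCP orientation; "force": force on the tool from outside, world axes, zero at the start; "moment": the same for the moment, N m; "gripper_width": opening from 0.0 (shut) to 1.0 (fully open).
Only numpy, scipy, OpenCV 4.12 (cv2) and the standard library are available. Lean on these libraries where they do the work, as an engineer would, in place of code of your own. Each camera call takes 0.05 s, during which the arm holds its last target. There are 200 camera calls.

TASK

With the outside of the fingers (not from inside its ring), gently push the brass swing arm round until its empty lens cell is centred over the round cork mat, and leave it there. Then show a trainee which lens goes in it: point straight down at the larger of the two gold-rimmed lenses, fingertips about 2 cm above its middle, keeping still for a little over two seconds, then point in the same way at the middle of the empty cell for a little over two seconds and finish still pointing there, touching nothing. Do not touch either lens, do not point at the smaller one, do not pinch or lift anything, and leave the prism and the trial frame where they are.

Things in the scene. Friction and masses are not known exactly. Their poses are not given: they have to be found in the camera images.
- stand: Swing-arm stand, fixed to the table: round dark steel foot 90 mm across, thin brass post 12 mm thick, topped by the hub of the swing arm (22 mm across, its top 116 mm above the table). Origin: centre of the foot's underside, on the post's axis; z up. Its -x axis is the arm's direction at joint value 0.
- pivot (a point): Point on the upright axis about which the swing arm turns, 106 mm above the table, level with the arm's bar.
- swing_arm (a joint): Swing angle of the arm about the post, rad, counter-clockwise seen from above, stops at -1.5 and 0.7. It begins between -1.1 and -0.7; the mat lies at some value between -0.25 and 0.25. It turns level, with light friction (about 0.5 N at the cell), and stays where it is left. The arm is an 8 mm round brass bar with the lens cell at its end, 130 mm from the axis.
- cell_top (a point): Centre of the lens cell's opening, level with the cell's upper rim, 112 mm above the table; moves with the arm. Its x axis runs along the bar towards the post, z up. The cell is an empty brass ring lying level, open above and below, 64 mm outside and 52 mm inside diameter, 12 mm high (underside 100 mm above the table).
- cork_mat: Round cork mat, 100 mm across, 4 mm thick, fixed to the table. Origin: centre of its underside; it lies about 130 mm from the post, where the cell passes over it.
- large_lens: The larger lens, loose, lying flat on the table: glass in a gold-coloured rim, 50 mm across, 12 mm high. Origin: centre of its underside.
- small_lens: The smaller lens, loose, lying flat on the table: the same look, 30 mm across, 10 mm high. Origin: centre of its underside.
- prism: Bystander: clear acrylic three-sided prism standing on end, sides 48 mm, 40 mm high, loose. Origin: centre of its underside.
- trial_frame: Bystander: black plastic trial frame (spectacle frame) standing on its two round rims and its temple tips, 140 mm wide, 62 mm high, temples reaching 100 mm to its +x; loose. Origin: on the table, under the middle of its front.
There are look-alikes about, which are no part of the job. What is shaped like the stand but orange is not meant.

How it is judged:
By the outcome, as a careful person would: the job done as asked, in the order asked, and still so for the second after the job is handed in, with the robot touching nothing.
It also fails if it takes over 64 s, if anything falls off the work surface, if the arm or the gripper's body presses on something with over 40 N, if the wrist force passes 120 N, or if a joint passes its speed limit or range.

## Working session

There is one attempt and no reset: what is moved stays moved. The work goes in short steps, Python scripts to look and compute and a tool call to move; the robot and the scene stay as the last step left them, time stands still between calls to the robot, and variables do not carry over. Pictures are saved under pics/ and viewed, on a budget of 10 in all, crops included, one or two more only if the job needs it, and the job is handed in when it is done.

Besides the shell and the picture viewer there is one more tool, called after ">>>" as name([rows], argument=value, ...), one row to a line, values as JSON. arm_command: Moves the arm, as the interface text tells. Its arguments: {"type":"object","properties":{"series":{"type":"array","items":{"type":"object","properties":{"twist":{"type":"array","items":{"type":"number"}},"offset":{"type":"array","items":{"type":"number"}},"claw":{"type":"number"}}}},"grip_force":{"type":"number"}},"required":["series"]}

```bash
mkdir -p pics; python3 - <<'E'
from workcell import ctrl
import cv2,pickle
for n in("top","scene"):
    d=ctrl.get_image(n);pickle.dump(d,open(f"{n}0.pkl","wb"))
    cv2.imwrite(f"pics/{n}0.png",d["pixels"][:,:,::-1])
    print(n,d["camera_matrix"],d["world_from_camera"],[k for k in d])
print(ctrl.read_state())
E
```

```text
top [[460.43611073   0.         315.57870288]
 [  0.         460.43611073 196.33687628]
 [  0.           0.           1.        ]] [[ 1.73635334e-02  9.78614066e-01 -2.04970773e-01  3.73861645e+02]
 [-9.99847992e-01  1.73190100e-02 -2.01134589e-03  5.74706045e+01]
 [ 1.58155950e-03  2.04974540e-01  9.78766027e-01  1.13152373e+03]
 [ 0.00000000e+00  0.00000000e+00  0.00000000e+00  1.00000000e+00]] ['pixels', 'camera_matrix', 'world_from_camera']
scene [[380.40072237   0.         324.71466176]
 [  0.         380.40072237 196.81469026]
 [  0.           0.           1.        ]] [[ 4.40431594e-01 -5.51283512e-01  7.08594736e-01  1.36792375e+03]
 [ 8.97518891e-01  2.89623221e-01 -3.32533051e-01 -2.80657498e+02]
 [-2.19055015e-02  7.82435223e-01  6.22346584e-01  7.74459912e+02]
 [ 0.00000000e+00  0.00000000e+00  0.00000000e+00  1.00000000e+00]] ['pixels', 'camera_matrix', 'world_from_camera']
{'t': 0.1, 'joint_positions': array([-1.36357437e+00,  4.91514897e-01,  1.55937881e+00, -9.83419143e-06,
        1.09172874e+00, -1.05587412e-01]), 'qvel': array([-7.02875262e-04, -7.00825110e-04, -6.14192481e-05, -4.46391485e-04,
        3.33674095e-04, -7.83020058e-04]), 'effort': array([ 2.79774787e-03, -6.13622904e+01, -2.58605307e+01,  6.94000209e-02,
        4.69980575e-02, -6.46603053e-05]), 'eef_pos': array([ 192.35674236, -594.63879384,  404.21372719]), 'tool_rot': array([-5.14012113e-04,  9.87793217e-01,  1.55770009e-01, -3.05112259e-05]), 'force': array([-0.86509724, -0.39235493,  1.39896642]), 'moment': array([ 0.01913886, -0.00865562, -0.05605162]), 'gripper_width': 1.0014932936516083}
```

View pics/top0.png

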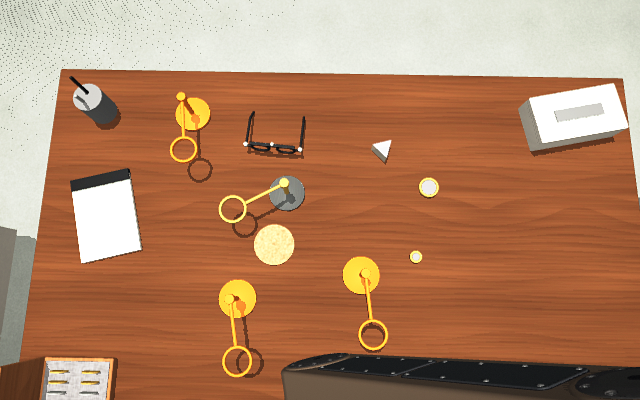

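View pics/scene0.png

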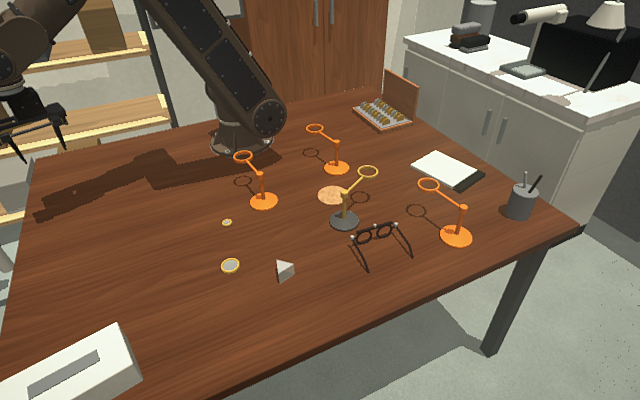

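The top view shows the dark stand foot at (287,193), its hub at (284,183), the cell at (232,209), the mat at (274,245), the large lens at (429,187) and the small one at (416,257). The scene view agrees, and the orange stands are look-alikes. Next I'll measure these.

```bash
cat > h.py <<'E'
import numpy as np,cv2,pickle
def ray(d,p,z):
    K,T=d["camera_matrix"],d["world_from_camera"]
    v=np.linalg.solve(K,[p[0],p[1],1.]);v=T[:3,:3]@(v*[1,-1,-1]);o=T[:3,3]
    return o+v*(z-o[2])/v[2]
def blob(d,mask,box,z):
    "min-enclosing ellipse of the world-plane points of the biggest contour in box"
    x0,y0,x1,y1=box;m=np.zeros_like(mask);m[y0:y1,x0:x1]=mask[y0:y1,x0:x1]
    cs,_=cv2.findContours(m,cv2.RETR_EXTERNAL,cv2.CHAIN_APPROX_NONE)
    c=max(cs,key=cv2.contourArea)[:,0]
    w=np.array([ray(d,p,z)[:2] for p in c],np.float32)
    return cv2.fitEllipse(w),c.mean(0)
E
python3 - <<'E'
from h import *
d=pickle.load(open("top0.pkl","rb"));im=d["pixels"]
hsv=cv2.cvtColor(im,cv2.COLOR_RGB2HSV)
for n,p in dict(mat=(274,245),foot=(295,200),hub=(284,183),rim=(220,209),lens=(429,187),lr=(420,187),wood=(330,200),bar=(260,195),bar2=(262,194)).items(): print(n,hsv[p[1],p[0]])
y=((hsv[...,0]>=20)&(hsv[...,0]<=35)&(hsv[...,1]>60)&(hsv[...,2]>150)).astype(np.uint8)
notwood=1-((hsv[...,0]<20)&(hsv[...,1]>100)).astype(np.uint8)
print("cell",blob(d,y,(215,190,247,225),108)); 
print("cell@112 only",blob(d,y,(215,190,247,225),112))
for b,n,z,m in(((250,220,300,270),"mat",4,notwood),((414,172,444,202),"L",12,notwood),((405,247,427,267),"S",10,notwood),((277,175,292,190),"hub",116,y)):
    print(n,blob(d,m,b,z))
foot=((hsv[...,1]<70)&(hsv[...,2]<180)).astype(np.uint8)
print("foot",blob(d,foot,(265,172,308,214),5))
print("prism,frame rough",ray(d,(382,149),40),ray(d,(272,148),60),ray(d,(305,148),60))
s=pickle.load(open("scene0.pkl","rb"))
print("scene: mat",ray(s,(332,195),4),"L",ray(s,(230,265),12),"cell",ray(s,(368,172),112),"foot",ray(s,(344,221),6))
a=cv2.resize(im[130:280,200:450],None,fx=3,fy=3,interpolation=2);b=np.dstack([y,notwood,foot])[130:280,200:450]*255
cv2.imwrite("pics/c1.png",cv2.resize(b,None,fx=3,fy=3,interpolation=0))
E
```

```text
mat [ 24  90 255]
foot [30  6 88]
hub [ 30 105 255]
rim [ 30 109 255]
lens [173   4 240]
lr [ 30 116 255]
wood [ 10 174 163]
bar [ 30 104 255]
bar2 [ 30 103 255]
cell (((556.9893798828125, 246.8494415283203), (61.93221664428711, 62.30764389038086), 37.097076416015625), array([232.64556962, 208.48101266]))
cell@112 only (((556.2737426757812, 246.1093292236328), (61.690189361572266, 62.064151763916016), 37.09950637817383), array([232.64556962, 208.48101266]))
mat (((488.2915344238281, 160.31005859375), (95.8155517578125, 96.27759552001953), 79.63356018066406), array([273.69911504, 244.3539823 ]))
L (((637.5990600585938, -221.57847595214844), (46.38432312011719, 47.43589401245117), 12.048874855041504), array([428.62264151, 186.81132075]))
S (((464.416259765625, -185.0230255126953), (26.99785614013672, 27.897804260253906), 29.84625816345215), array([415.53125, 256.4375 ]))
hub (((616.7437744140625, 134.50379943847656), (19.215572357177734, 27.90642547607422), 36.4499626159668), array([282.14705882, 183.08823529]))
foot (((616.6723022460938, 131.62442016601562), (83.3085708618164, 85.84339904785156), 56.8316764831543), array([285.37837838, 190.47297297]))
prism,frame rough [ 725.0838552  -102.63707949   40.        ] [716.40871785 167.66941154  60.        ] [717.84225502  87.47042572  60.        ]
scene: mat [493.21959404 156.33233763   4.        ] L [ 643.42857665 -223.10689269   12.        ] cell [566.18079515 242.97766142 112.        ] foot [624.56194242 129.84920904   6.        ]
```

View pics/c1.png

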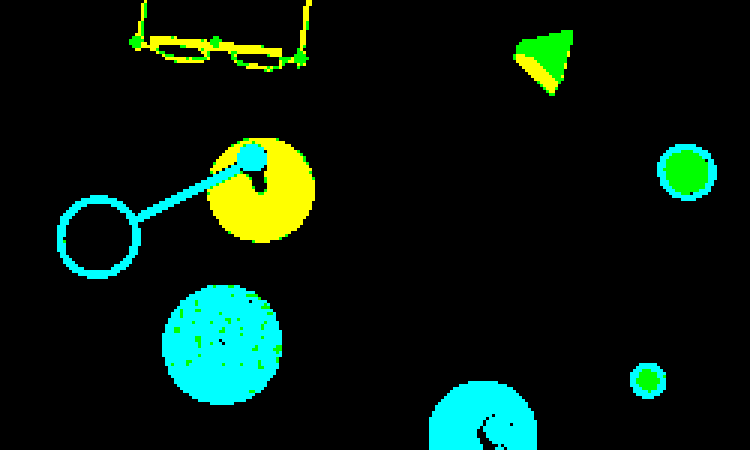

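Top-view checks agree with the given sizes: the foot-to-cell distance is 129.7 mm (should be 130) and foot-to-mat is 131.5 mm. The arm has to swing about +49.7°. The mask picture shows clean discs and rings. I'll move to a waypoint with the fingers shut.

>>> arm_command([
  {"twist": [0,0,-8],"offset": [8.75,-4.96,0],"claw": 0},
  {"twist": [0,0,-8],"offset": [8.75,-4.96,0],"claw": 0},
  {"twist": [0,0,-8],"offset": [8.75,-4.96,0],"claw": 0},
  {"twist": [0,0,-8],"offset": [8.75,-4.96,0],"claw": 0},
  {"twist": [0,0,-8],"offset": [8.75,-4.96,0],"claw": 0},
  {"twist": [0,0,-8],"offset": [8.75,-4.96,0],"claw": 0},
  {"twist": [0,0,-8],"offset": [8.75,-4.96,0],"claw": 0},
  {"twist": [0,0,-8],"offset": [8.75,-4.96,0],"claw": 0},
  {"twist": [0,0,-8],"offset": [8.75,-4.96,0],"claw": 0},
  {"twist": [0,0,-8],"offset": [8.75,-4.96,0],"claw": 0},
  {"twist": [0,0,-8],"offset": [8.75,-4.96,0],"claw": 0},
  {"twist": [0,0,-8],"offset": [8.75,-4.96,0],"claw": 0},
], grip_force=5)

```text
t: 1.6
eef_pos: [600.0, -150.2, 404.4]
tool_rot: [-0.0, 0.839, 0.544, -0.0]
force: [0.3, 0.6, -0.1]
gripper_width: 0.003
```

```bash
cat > mv.py <<'E'
from scipy.spatial.transform import Rotation as R
import numpy as np
from workcell import ctrl
def rel(x,y,tip,yaw_y):
    "offset/twist (units) from the present pose to a straight-down pose: fingertips at x,y,tip, tool y at yaw_y deg"
    s=ctrl.read_state();q=s["tool_rot"];A=R.from_quat([q[1],q[2],q[3],q[0]])
    a=np.radians(yaw_y);yt=np.array([np.cos(a),np.sin(a),0]);zt=np.array([0,0,-1.]);
    B=R.from_matrix(np.column_stack([np.cross(yt,zt),yt,zt]))
    o=A.inv().apply(np.array([x,y,tip+190])-s["eef_pos"])/60
    return np.round(o,2),np.round(np.degrees((A.inv()*B).as_rotvec())/6,2)
E
python3 - <<'E'
from mv import *;from h import *
s=ctrl.read_state();print(s["t"],s["eef_pos"],s["joint_positions"].round(2),s["force"].round(1),s["gripper_width"])
print(rel(618.5,279,215,27.6))
d=pickle.load(open("scene0.pkl","rb"));hsv=cv2.cvtColor(d["pixels"],cv2.COLOR_RGB2HSV)
print(hsv[195,325],hsv[221,335],hsv[258,230],hsv[200,400])
gl=((hsv[...,1]<70)).astype(np.uint8)
print("foot",blob(d,gl,(325,205,362,232),6))
nw=1-((hsv[...,0]<16)&(hsv[...,1]>100)).astype(np.uint8)
for b,n,z in(((215,252,245,278),"L",12),((218,215,236,230),"S",10)): print(n,blob(d,nw,b,z))
E
```

```text
1.6 [ 599.96831098 -150.20728921  404.36176707] [-0.35  0.48  1.58 -0.    1.08  0.07] [ 0.3  0.6 -0.1] 0.0026709593591783087
(array([ 6.66, -2.63, -0.01]), array([-0.01, -0.  , -8.61]))
[ 17 126 242] [ 21  33 101] [ 21 160 249] [ 12 150 121]
foot (((622.103515625, 130.58694458007812), (86.24054718017578, 87.56021881103516), 170.57728576660156), array([343.70930233, 219.69767442]))
L (((644.7382202148438, -223.61526489257812), (48.995975494384766, 54.95050048828125), 83.85179138183594), array([229.96, 265.54]))
S (((470.8427734375, -187.5005645751953), (28.495988845825195, 34.88357925415039), 81.52507781982422), array([226.5       , 222.42307692]))
```

>>> arm_command([
  {"twist": [0,0,-8.6],"offset": [6.66,-2.63,0],"claw": 0},
  {"twist": [0,0,-8.6],"offset": [6.66,-2.63,0],"claw": 0},
  {"twist": [0,0,-8.6],"offset": [6.66,-2.63,0],"claw": 0},
  {"twist": [0,0,-8.6],"offset": [6.66,-2.63,0],"claw": 0},
  {"twist": [0,0,-8.6],"offset": [6.66,-2.63,0],"claw": 0},
  {"twist": [0,0,-8.6],"offset": [6.66,-2.63,0],"claw": 0},
  {"twist": [0,0,-8.6],"offset": [6.66,-2.63,0],"claw": 0},
  {"twist": [0,0,-8.6],"offset": [6.66,-2.63,0],"claw": 0},
  {"twist": [0,0,-8.6],"offset": [6.66,-2.63,0],"claw": 0},
  {"twist": [0,0,-8.6],"offset": [6.66,-2.63,0.7],"claw": 0},
  {"twist": [0,0,-8.6],"offset": [6.66,-2.63,1.4],"claw": 0},
  {"twist": [0,0,-8.6],"offset": [6.66,-2.63,2.08],"claw": 0},
])

```text
t: 3.1
eef_pos: [619.6, 276.8, 279.1]
tool_rot: [0.0, 0.52, 0.854, -0.0]
force: [1.1, 0.6, -0.9]
gripper_width: 0.008
```

```bash
python3 - <<'E'
from mv import *;from h import *
s=ctrl.read_state();print(s["t"],s["eef_pos"],s["force"].round(1))
d=ctrl.get_image("top");cv2.imwrite("pics/t2.png",cv2.resize(d["pixels"][60:310,130:450,::-1],None,fx=2.5,fy=2.4))
P=np.array([616.7,131.6])
# arm angle th (deg), gap beyond contact g: finger centre
for th in np.linspace(117.6-8,167.4-3,12):
    t=np.radians(th);u=np.array([np.cos(t),np.sin(t)]);n=np.array([-u[1],u[0]])
    print(round(th,1),*rel(*(P+130*u-44*n),90,th-90))
E
```

```text
3.1 [619.59978631 276.78891224 279.08152351] [ 1.1  0.6 -0.9]
109.6 [-0.08 -0.12 -0.11] [-0.07 -0.    1.29]
114.6 [-0.   -0.3  -0.11] [-0.07 -0.01  0.46]
119.6 [ 0.06 -0.49 -0.1 ] [-0.07 -0.01 -0.37]
124.5 [ 0.11 -0.68 -0.1 ] [-0.07 -0.01 -1.2 ]
129.5 [ 0.14 -0.88 -0.1 ] [-0.07 -0.01 -2.03]
134.5 [ 0.16 -1.08 -0.1 ] [-0.07 -0.02 -2.86]
139.5 [ 0.15 -1.28 -0.1 ] [-0.06 -0.02 -3.69]
144.5 [ 0.13 -1.47 -0.1 ] [-0.06 -0.02 -4.52]
149.5 [ 0.1  -1.67 -0.1 ] [-0.06 -0.03 -5.35]
154.4 [ 0.04 -1.86 -0.09] [-0.06 -0.03 -6.18]
159.4 [-0.03 -2.05 -0.09] [-0.06 -0.03 -7.01]
164.4 [-0.12 -2.23 -0.09] [-0.06 -0.03 -7.84]
```

View pics/t2.png

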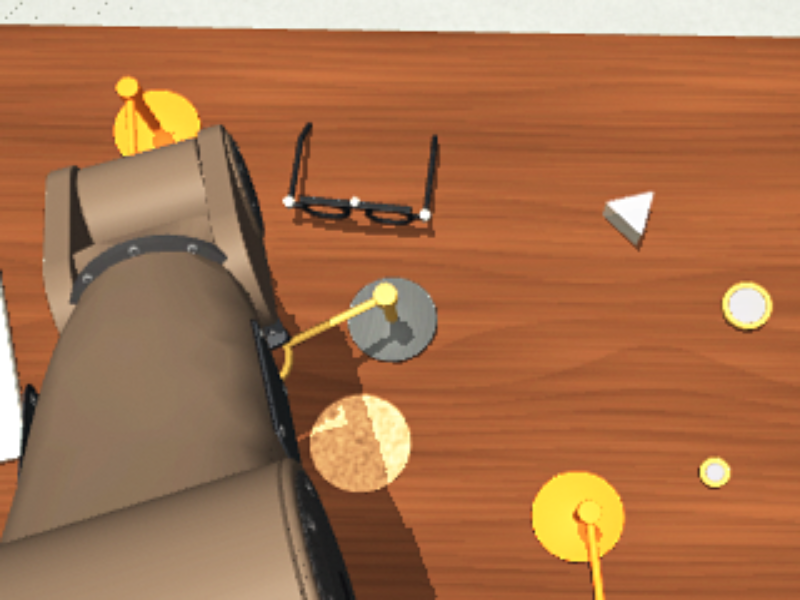

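The view (first-picture pixels) shows the bar and ring still in place at about (232,209), partly hidden by the wrist, and everything else is untouched. I'll start the slow push along the arc.

>>> arm_command([
  {"twist": [0,0,1.29],"offset": [-0.08,-0.12,0],"claw": 0},
  {"twist": [0,0,0.87],"offset": [-0.04,-0.21,0],"claw": 0},
  {"twist": [0,0,0.46],"offset": [0,-0.3,0],"claw": 0},
  {"twist": [0,0,0.05],"offset": [0.03,-0.39,0],"claw": 0},
  {"twist": [0,0,-0.37],"offset": [0.06,-0.49,0],"claw": 0},
  {"twist": [0,0,-0.78],"offset": [0.09,-0.58,0],"claw": 0},
  {"twist": [0,0,-1.2],"offset": [0.11,-0.68,0],"claw": 0},
  {"twist": [0,0,-1.6],"offset": [0.13,-0.78,0],"claw": 0},
  {"twist": [0,0,-2.03],"offset": [0.14,-0.88,0],"claw": 0},
  {"twist": [0,0,-2.45],"offset": [0.15,-0.98,0],"claw": 0},
  {"twist": [0,0,-2.86],"offset": [0.16,-1.08,0],"claw": 0},
  {"twist": [0,0,-3.27],"offset": [0.16,-1.18,0],"claw": 0},
])

```text
t: 4.65
eef_pos: [552.4, 253.3, 281.2]
tool_rot: [0.001, 0.366, 0.931, 0.0]
force: [0.7, -0.2, 0.0]
gripper_width: 0.005
```

```bash
python3 - <<'E'
from mv import *;from h import *
s=ctrl.read_state();print(s["t"],s["eef_pos"],s["force"].round(1))
for n in("top","scene"):
    d=ctrl.get_image(n);pickle.dump(d,open(n+"3.pkl","wb"))
    if n=="scene": cv2.imwrite("pics/t3.png",cv2.resize(d["pixels"][110:260,230:480,::-1],None,fx=3,fy=3))
P=np.array([616.7,131.6])
for th in np.linspace(137,162,11):
    t=np.radians(th);u=np.array([np.cos(t),np.sin(t)]);n=np.array([-u[1],u[0]])
    print(round(th,1),*rel(*(P+130*u-44*n),90,th-90))
E
```

```text
4.65 [552.35626492 253.3248409  281.1803303 ] [ 0.7 -0.2  0. ]
137.0 [-0.   -0.02  0.02] [0.   0.   0.01]
139.5 [ 0.03 -0.11  0.02] [ 0.    0.   -0.41]
142.0 [ 0.05 -0.21  0.02] [ 0.    0.   -0.82]
144.5 [ 0.07 -0.31  0.02] [ 0.    0.   -1.24]
147.0 [ 0.09 -0.41  0.02] [ 0.    0.01 -1.66]
149.5 [ 0.1  -0.5   0.02] [ 0.    0.01 -2.07]
152.0 [ 0.11 -0.6   0.02] [ 0.    0.01 -2.49]
154.5 [ 0.12 -0.7   0.02] [ 0.    0.01 -2.91]
157.0 [ 0.12 -0.8   0.02] [ 0.    0.01 -3.32]
159.5 [ 0.11 -0.9   0.02] [ 0.    0.01 -3.74]
162.0 [ 0.1  -1.    0.02] [ 0.    0.01 -4.16]
```

View pics/t3.png

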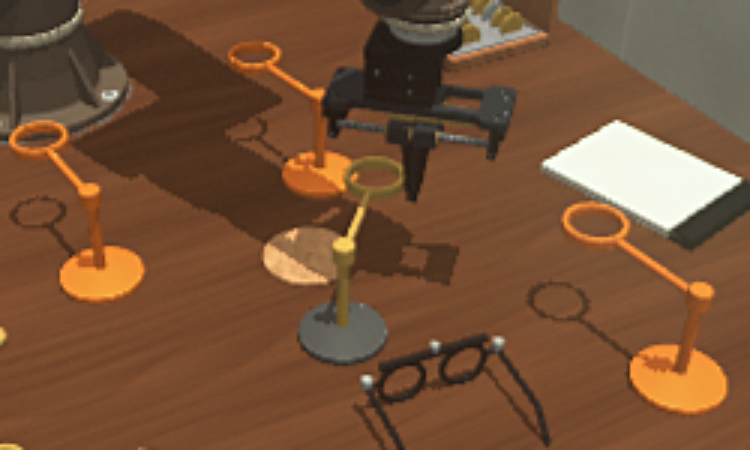

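The ring has moved to scene pixel (355,169), with the shut fingers against its outer side at (367,165). I'll continue to about 162°.

>>> arm_command([
  {"twist": [0,0,-0.41],"offset": [0.03,-0.11,0],"claw": 0},
  {"twist": [0,0,-0.82],"offset": [0.05,-0.21,0],"claw": 0},
  {"twist": [0,0,-1.24],"offset": [0.07,-0.31,0],"claw": 0},
  {"twist": [0,0,-1.66],"offset": [0.09,-0.41,0],"claw": 0},
  {"twist": [0,0,-2.07],"offset": [0.1,-0.5,0],"claw": 0},
  {"twist": [0,0,-2.49],"offset": [0.11,-0.6,0],"claw": 0},
  {"twist": [0,0,-2.91],"offset": [0.12,-0.7,0],"claw": 0},
  {"twist": [0,0,-3.32],"offset": [0.12,-0.8,0],"claw": 0},
  {"twist": [0,0,-3.6],"offset": [0.11,-0.87,0],"claw": 0},
  {"twist": [0,0,-3.85],"offset": [0.11,-0.93,0],"claw": 0},
  {"twist": [0,0,-4.05],"offset": [0.1,-0.98,0],"claw": 0},
  {"twist": [0,0,-4.16],"offset": [0.1,-1.0,0],"claw": 0},
])

```text
t: 6.25
eef_pos: [506.8, 215.0, 279.9]
tool_rot: [0.0, 0.155, 0.988, -0.0]
force: [0.1, 0.3, 0.0]
gripper_width: 0.004
```

```bash
python3 - <<'E'
from mv import *;from h import *
s=ctrl.read_state();print(s["t"],s["eef_pos"],s["force"].round(1))
for n in("top","scene"):
    d=ctrl.get_image(n);pickle.dump(d,open(n+"4.pkl","wb"))
    c=d["pixels"][180:280,210:335] if n=="top" else d["pixels"][140:240,290:415]
    cv2.imwrite(f"{n}4c.png",cv2.resize(c[:,:,::-1],None,fx=3.1,fy=5))
cv2.imwrite("pics/t4.png",np.hstack([cv2.imread("top4c.png"),cv2.imread("scene4c.png")]))
E
```

```text
6.25 [506.80550867 214.96881062 279.94512449] [0.1 0.3 0. ]
```

View pics/t4.png

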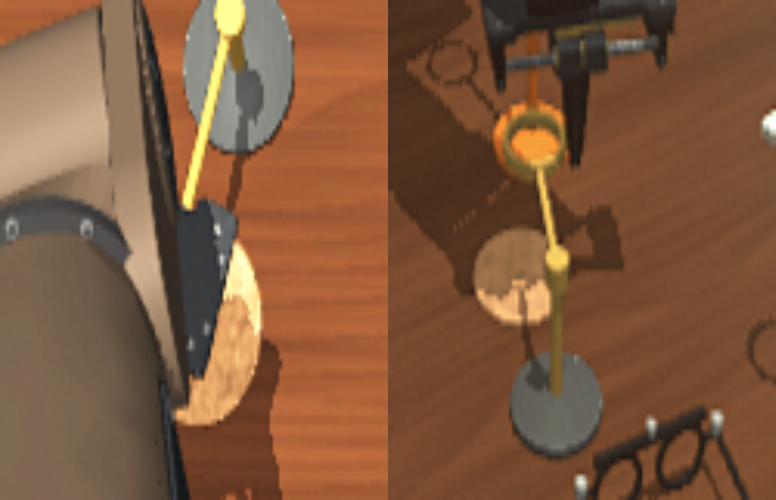

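The left crop shows the bar from the hub at top px (284,183) to (271,221). In the right crop the ring is at scene px (334,169), beside the fingers. Now I'll measure the arm's angle from the bar.

```bash
cat > bar.py <<'E'
from h import *
def bar(d,box):
    "direction (deg) of the bar from hub outward and a point on it, z=106"
    hsv=cv2.cvtColor(d["pixels"],cv2.COLOR_RGB2HSV)
    y=(hsv[...,0]>=22)&(hsv[...,0]<=35)&(hsv[...,1]>60)&(hsv[...,2]>150)
    x0,y0,x1,y1=box;r,c=np.nonzero(y[y0:y1,x0:x1])
    w=np.array([ray(d,(a+x0,b+y0),108)[:2] for a,b in zip(c,r)],np.float32)
    vx,vy,px,py=cv2.fitLine(w,cv2.DIST_HUBER,0,.01,.01).ravel()
    if vx>0: vx,vy=-vx,-vy
    P=np.array([616.7,131.6]);n=np.array([-vy,vx])
    return np.degrees(np.arctan2(vy,vx)),"line passes pivot by",(np.array([px,py])-P)@n,len(w)
E
python3 - <<'E'
from bar import *;from mv import rel
print("initial",bar(pickle.load(open("top0.pkl","rb")),(247,187,279,203)))
print("now",bar(pickle.load(open("top4.pkl","rb")),(268,191,284,219)))
P=np.array([616.7,131.6])
for th in np.arange(162,168.1,1):
    t=np.radians(th);u=np.array([np.cos(t),np.sin(t)]);n=np.array([-u[1],u[0]])
    print(round(th,1),*rel(*(P+130*u-44*n),90,th-90))
E
```

```text
initial (np.float32(118.45762), 'line passes pivot by', np.float64(-1.571620784446675), 87)
now (np.float32(161.54759), 'line passes pivot by', np.float64(-1.443679967845665), 87)
162.0 [-0.01 -0.02 -0.  ] [-0.   -0.    0.02]
163.0 [ 0.01 -0.06 -0.  ] [-0.   -0.   -0.15]
164.0 [ 0.02 -0.1  -0.  ] [-0.   -0.   -0.31]
165.0 [ 0.03 -0.14 -0.  ] [-0.   -0.   -0.48]
166.0 [ 0.04 -0.18 -0.  ] [-0.   -0.   -0.65]
167.0 [ 0.05 -0.22 -0.  ] [-0.   -0.   -0.81]
168.0 [ 0.06 -0.25 -0.  ] [-0.   -0.   -0.98]
```

>>> arm_command([
  {"twist": [0,0,-0.15],"offset": [0.01,-0.05,0],"claw": 0},
  {"twist": [0,0,-0.31],"offset": [0.02,-0.1,0],"claw": 0},
  {"twist": [0,0,-0.48],"offset": [0.03,-0.14,0],"claw": 0},
  {"twist": [0,0,-0.65],"offset": [0.04,-0.18,0],"claw": 0},
  {"twist": [0,0,-0.77],"offset": [0.05,-0.21,0],"claw": 0},
  {"twist": [0,0,-0.85],"offset": [0.05,-0.23,0],"claw": 0},
  {"twist": [0,0,-0.9],"offset": [0.05,-0.235,0],"claw": 0},
  {"twist": [0,0,-0.9],"offset": [0.05,-0.235,0],"claw": 0},
  {"twist": [0,0,-0.9],"offset": [0.05,-0.1,0],"claw": 0},
  {"twist": [0,0,-0.9],"offset": [0.05,0.2,0],"claw": 0},
  {"twist": [0,0,-0.9],"offset": [0.05,0.5,0],"claw": 0},
  {"twist": [0,0,-0.9],"offset": [0.05,0.5,-0.5],"claw": 0},
])

```text
t: 7.85
eef_pos: [513.4, 246.6, 308.6]
tool_rot: [-0.001, 0.108, 0.994, -0.001]
force: [-0.3, -0.5, 1.0]
gripper_width: 0.007
```

```bash
python3 - <<'E'
from bar import *;from mv import *
s=ctrl.read_state();print(s["t"],s["eef_pos"],s["force"].round(1))
d=ctrl.get_image("top");pickle.dump(d,open("top5.pkl","wb"))
print(bar(d,(268,191,284,219)))
print("up",rel(560,250,215,70)); print("up back over lens side",rel(638,-222,215,0))
E
```

```text
7.85 [513.42902431 246.55847073 308.58053858] [-0.3 -0.5  1. ]
(np.float32(167.46446), 'line passes pivot by', np.float64(-1.2450632967942468), 86)
up (array([-0.74,  0.23, -1.53]), array([0.01, 0.02, 1.26]))
up back over lens side (array([-3.7 , -7.18, -1.53]), array([3.000e-02, 1.000e-02, 1.293e+01]))
```

Arm measured at 167.5°, target about 167.7°. I'll lift and go to the large lens, then check the uncovered cell.

>>> arm_command([
  {"twist": [0,0,0],"offset": [0,0,-0.8],"claw": 0},
  {"twist": [0,0,0],"offset": [0,0,-1.53],"claw": 0},
  {"twist": [0,0,13],"offset": [-3.7,-7.18,-1.53],"claw": 0},
  {"twist": [0,0,13],"offset": [-3.7,-7.18,-1.53],"claw": 0},
  {"twist": [0,0,13],"offset": [-3.7,-7.18,-1.53],"claw": 0},
  {"twist": [0,0,13],"offset": [-3.7,-7.18,-1.53],"claw": 0},
  {"twist": [0,0,13],"offset": [-3.7,-7.18,-1.53],"claw": 0},
  {"twist": [0,0,13],"offset": [-3.7,-7.18,-1.53],"claw": 0},
  {"twist": [0,0,13],"offset": [-3.7,-7.18,-1.53],"claw": 0},
  {"twist": [0,0,13],"offset": [-3.7,-7.18,-1.53],"claw": 0},
  {"twist": [0,0,13],"offset": [-3.7,-7.18,-1.53],"claw": 0},
  {"twist": [0,0,13],"offset": [-3.7,-7.18,-1.53],"claw": 0},
])

```text
t: 9.4
eef_pos: [637.1, -223.1, 401.4]
tool_rot: [-0.0, 0.71, 0.704, -0.0]
force: [-1.0, 0.7, 0.2]
gripper_width: 0.005
```

```bash
python3 - <<'E'
from bar import *;from mv import *
s=ctrl.read_state();print(s["t"],s["eef_pos"],s["joint_positions"].round(2),s["force"].round(1))
d=ctrl.get_image("top");pickle.dump(d,open("top6.pkl","wb"))
e=ctrl.get_image("scene");pickle.dump(e,open("scene6.pkl","wb"))
print(bar(d,(268,191,284,212)))
a=cv2.resize(d["pixels"][160:280,210:330,::-1],None,fx=3.3,fy=3.3);b=cv2.resize(e["pixels"][130:250,270:390,::-1],None,fx=3.3,fy=3.3)
cv2.imwrite("pics/t6.png",np.hstack([a,b]))
print(rel(638.5,-222,32,0))
E
```

```text
9.4 [ 637.05714092 -223.09334447  401.38092536] [-0.43  0.57  1.43  0.    1.15 -0.43] [-1.   0.7  0.2]
(np.float32(167.24164), 'line passes pivot by', np.float64(-1.087300885978398), 64)
(array([0.01, 0.03, 3.  ]), array([-0.  , -0.  , -0.07]))
```

View pics/t6.png

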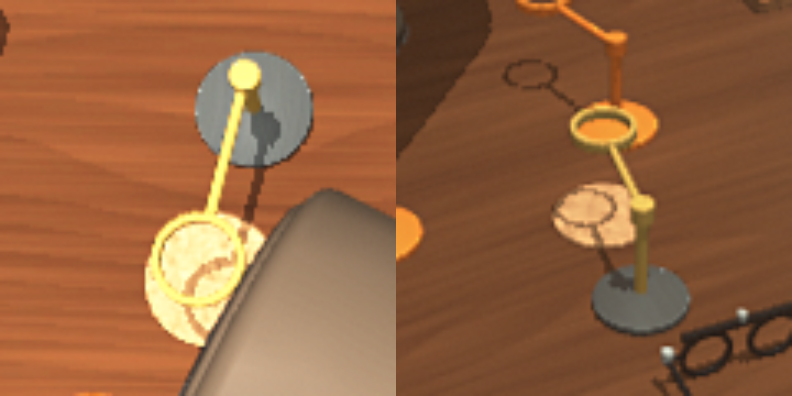

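The top crop shows the ring at px (271,238), over the mat's upper part as parallax would have it. The scene crop shows the ring at (333,168) and the mat at (331,195). I'll measure the ring in both views.

```bash
python3 - <<'E'
from bar import *
d=pickle.load(open("top6.pkl","rb"));h=cv2.cvtColor(d["pixels"],cv2.COLOR_RGB2HSV)
y=((h[...,0]>=27)&(h[...,0]<=34)&(h[...,1]>85)&(h[...,2]>220)).astype(np.uint8)
box=(254,224,288,254);
r,c=np.nonzero(y[box[1]:box[3],box[0]:box[2]])
w=np.array([ray(d,(a+box[0],b+box[1]),108)[:2] for a,b in zip(c,r)],np.float32)
def circ(w):
    k=np.ones(len(w),bool)
    for _ in range(8):
        s=np.linalg.lstsq(np.c_[2*w[k],np.ones(k.sum())],(w[k]**2).sum(1),rcond=None)[0]
        R=np.sqrt(s[2]+s[:2]@s[:2]);k=abs(np.hypot(*(w-s[:2]).T)-R)<5
    return s[:2],R,k.sum(),len(w)
print("top ring",circ(w))
e=pickle.load(open("scene6.pkl","rb"));h=cv2.cvtColor(e["pixels"],cv2.COLOR_RGB2HSV)
print(h[168,324],h[164,333],h[173,333],h[195,320],h[168,333])
y=((h[...,0]>=19)&(h[...,0]<=34)&(h[...,2]>90)&(h[...,1]>60)).astype(np.uint8)
print("scene ring",blob(e,y,(318,160,345,177),108))
m=((h[...,2]>170)|((h[...,0]>=13))).astype(np.uint8)
m=((h[...,1]<150)&(h[...,2]>120)).astype(np.uint8)
print("scene mat",blob(e,m,(312,182,345,208),4))
E
```

```text
top ring (array([491.74389663, 160.91861726]), np.float64(28.985752178511998), np.int64(171), 172)
[ 21 155 191] [ 19 151 108] [ 18 168 213] [ 13 139 185] [ 16 196 245]
scene ring (((494.0237731933594, 158.60556030273438), (61.27956771850586, 74.27454376220703), 68.63092803955078), array([332.48, 168.84]))
scene mat (((489.26519775390625, 152.49490356445312), (82.0540771484375, 104.22914123535156), 68.76536560058594), array([330.54411765, 195.17647059]))
```

>>> arm_command([
  {"twist": [0,0,0],"offset": [0.02,0.03,0.8],"claw": 0},
  {"twist": [0,0,0],"offset": [0.03,0.03,1.6],"claw": 0},
  {"twist": [0,0,0],"offset": [0.03,0.03,2.3],"claw": 0},
  {"twist": [0,0,0],"offset": [0.03,0.03,2.7],"claw": 0},
  {"twist": [0,0,0],"offset": [0.03,0.03,2.9],"claw": 0},
  {"twist": [0,0,0],"offset": [0.03,0.03,3.0],"claw": 0},
  {"twist": [0,0,0],"offset": [0.03,0.03,3.0],"claw": 0},
  {"twist": [0,0,0],"offset": [0.03,0.03,3.0],"claw": 0},
])

```text
t: 10.5
eef_pos: [638.7, -222.2, 222.7]
tool_rot: [0.001, 0.71, 0.704, 0.0]
force: [0.5, 0.6, -0.2]
gripper_width: 0.006
```

Ring centre is (491.7, 160.9) and the mat is (488.3, 160.3). They are about 1.3 mm apart along the swing, so the arm is well placed. Fingertips are 20.7 mm above the lens, and I'll hold there for 2.75 s.

>>> arm_command([
  {"twist": [0,0,0],"offset": [0,0,0],"claw": 0},
  {"twist": [0,0,0],"offset": [0,0,0],"claw": 0},
  {"twist": [0,0,0],"offset": [0,0,0],"claw": 0},
  {"twist": [0,0,0],"offset": [0,0,0],"claw": 0},
  {"twist": [0,0,0],"offset": [0,0,0],"claw": 0},
  {"twist": [0,0,0],"offset": [0,0,0],"claw": 0},
  {"twist": [0,0,0],"offset": [0,0,0],"claw": 0},
  {"twist": [0,0,0],"offset": [0,0,0],"claw": 0},
  {"twist": [0,0,0],"offset": [0,0,0],"claw": 0},
  {"twist": [0,0,0],"offset": [0,0,0],"claw": 0},
  {"twist": [0,0,0],"offset": [0,0,0],"claw": 0},
])

```text
t: 11.88
eef_pos: [638.5, -222.2, 221.7]
tool_rot: [0.0, 0.71, 0.704, -0.0]
force: [-0.1, -0.3, 0.5]
gripper_width: 0.006
```

```bash
python3 - <<'E'
from h import *;from mv import *
s=ctrl.read_state();print(s["t"],s["eef_pos"],s["force"].round(1))
e=ctrl.get_image("scene");t=ctrl.get_image("top")
a=cv2.resize(e["pixels"][180:300,170:290,::-1],None,fx=3.3,fy=3.3);b=cv2.resize(t["pixels"][130:250,350:470,::-1],None,fx=3.3,fy=3.3)
cv2.imwrite("pics/t7.png",np.hstack([a,b]))
E
```

```text
11.875 [ 638.51923207 -222.21613608  221.71362832] [-0.1 -0.3  0.5]
```

View pics/t7.png

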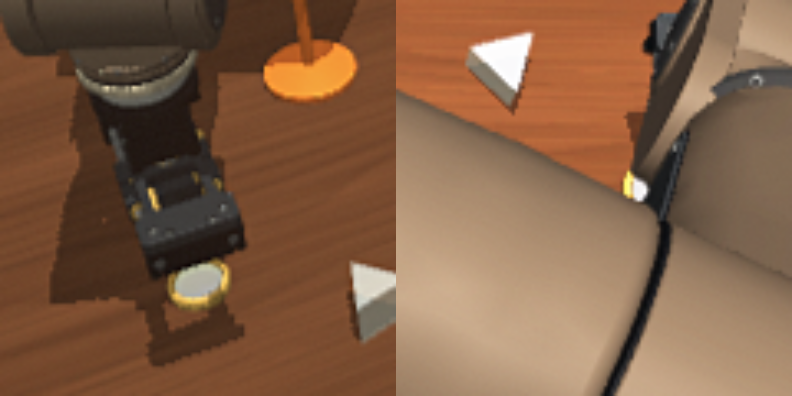

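The scene crop shows the lens untouched at (231,266) px, with the gripper directly over it and the fingertips hidden behind its body, as expected. The prism hasn't moved. I'll hold a bit longer.

>>> arm_command([
  {"twist": [0,0,0],"offset": [0,0,0],"claw": 0},
  {"twist": [0,0,0],"offset": [0,0,0],"claw": 0},
  {"twist": [0,0,0],"offset": [0,0,0],"claw": 0},
  {"twist": [0,0,0],"offset": [0,0,0],"claw": 0},
  {"twist": [0,0,0],"offset": [0,0,0],"claw": 0},
  {"twist": [0,0,0],"offset": [0,0,0],"claw": 0},
  {"twist": [0,0,0],"offset": [0,0,0],"claw": 0},
  {"twist": [0,0,0],"offset": [0,0,0],"claw": 0},
  {"twist": [0,0,0],"offset": [0,0,0],"claw": 0},
  {"twist": [0,0,0],"offset": [0,0,0],"claw": 0},
])

```text
t: 13.22
eef_pos: [638.5, -222.2, 221.7]
tool_rot: [0.0, 0.71, 0.704, -0.0]
force: [0.0, -0.4, 0.4]
gripper_width: 0.007
```

```bash
python3 - <<'E'
from mv import *
print(ctrl.read_state()["t"],rel(491.5,160.5,215,30))
E
```

```text
13.225 (array([ 6.36, -2.51, -3.06]), array([-0.  ,  0.  , -5.08]))
```

>>> arm_command([
  {"twist": [0,0,0],"offset": [0,0,-1],"claw": 0},
  {"twist": [0,0,0],"offset": [0,0,-2],"claw": 0},
  {"twist": [0,0,0],"offset": [0,0,-3.05],"claw": 0},
  {"twist": [0,0,-5],"offset": [6.36,-2.51,-3.05],"claw": 0},
  {"twist": [0,0,-5],"offset": [6.36,-2.51,-3.05],"claw": 0},
  {"twist": [0,0,-5],"offset": [6.36,-2.51,-3.05],"claw": 0},
  {"twist": [0,0,-5],"offset": [6.36,-2.51,-3.05],"claw": 0},
  {"twist": [0,0,-5],"offset": [6.36,-2.51,-3.05],"claw": 0},
  {"twist": [0,0,-5],"offset": [6.36,-2.51,-3.05],"claw": 0},
  {"twist": [0,0,-5],"offset": [6.36,-2.51,-3.05],"claw": 0},
  {"twist": [0,0,-5],"offset": [6.36,-2.51,-3.05],"claw": 0},
  {"twist": [0,0,-5],"offset": [6.36,-2.51,-3.05],"claw": 0},
])

```text
t: 14.72
eef_pos: [491.4, 160.3, 404.8]
tool_rot: [0.0, 0.504, 0.864, -0.0]
force: [0.2, -0.5, 0.1]
gripper_width: 0.005
```

```bash
python3 - <<'E'
from mv import *
s=ctrl.read_state();print(s["t"],s["eef_pos"],rel(491.5,160.5,132,30))
E
```

```text
14.725 [491.42366403 160.34197086 404.76635728] (array([0.  , 0.  , 1.38]), array([ 0.  ,  0.  , -0.08]))
```

>>> arm_command([
  {"twist": [0,0,0],"offset": [0,0,0.5],"claw": 0},
  {"twist": [0,0,0],"offset": [0,0,0.9],"claw": 0},
  {"twist": [0,0,0],"offset": [0,0,1.15],"claw": 0},
  {"twist": [0,0,0],"offset": [0,0,1.3],"claw": 0},
  {"twist": [0,0,0],"offset": [0,0,1.38],"claw": 0},
  {"twist": [0,0,0],"offset": [0,0,1.38],"claw": 0},
  {"twist": [0,0,0],"offset": [0,0,1.38],"claw": 0},
  {"twist": [0,0,0],"offset": [0,0,1.38],"claw": 0},
])

```text
t: 15.72
eef_pos: [491.3, 160.7, 322.3]
tool_rot: [0.0, 0.504, 0.864, 0.0]
force: [0.2, -0.2, 1.5]
gripper_width: 0.006
```

>>> arm_command([
  {"twist": [0,0,0],"offset": [0,0,0],"claw": 0},
  {"twist": [0,0,0],"offset": [0,0,0],"claw": 0},
  {"twist": [0,0,0],"offset": [0,0,0],"claw": 0},
  {"twist": [0,0,0],"offset": [0,0,0],"claw": 0},
  {"twist": [0,0,0],"offset": [0,0,0],"claw": 0},
  {"twist": [0,0,0],"offset": [0,0,0],"claw": 0},
  {"twist": [0,0,0],"offset": [0,0,0],"claw": 0},
  {"twist": [0,0,0],"offset": [0,0,0],"claw": 0},
  {"twist": [0,0,0],"offset": [0,0,0],"claw": 0},
  {"twist": [0,0,0],"offset": [0,0,0],"claw": 0},
  {"twist": [0,0,0],"offset": [0,0,0],"claw": 0},
  {"twist": [0,0,0],"offset": [0,0,0],"claw": 0},
])

```text
t: 17.23
eef_pos: [491.2, 160.7, 321.9]
tool_rot: [0.0, 0.504, 0.864, -0.0]
force: [-0.8, 0.7, 0.9]
gripper_width: 0.004
```

>>> arm_command([
  {"twist": [0,0,0],"offset": [0,0,0],"claw": 0},
  {"twist": [0,0,0],"offset": [0,0,0],"claw": 0},
  {"twist": [0,0,0],"offset": [0,0,0],"claw": 0},
  {"twist": [0,0,0],"offset": [0,0,0],"claw": 0},
  {"twist": [0,0,0],"offset": [0,0,0],"claw": 0},
  {"twist": [0,0,0],"offset": [0,0,0],"claw": 0},
  {"twist": [0,0,0],"offset": [0,0,0],"claw": 0},
  {"twist": [0,0,0],"offset": [0,0,0],"claw": 0},
  {"twist": [0,0,0],"offset": [0,0,0],"claw": 0},
  {"twist": [0,0,0],"offset": [0,0,0],"claw": 0},
])

```text
t: 18.48
eef_pos: [491.2, 160.7, 321.9]
tool_rot: [0.0, 0.504, 0.864, -0.0]
force: [0.6, -0.3, 0.0]
gripper_width: 0.005
```

```bash
python3 - <<'E'
from h import *;from mv import *;from bar import bar
s=ctrl.read_state();print(s["t"],s["eef_pos"],s["force"].round(1))
e=ctrl.get_image("scene");t=ctrl.get_image("top");print(bar(t,(268,191,284,212)))
for n,a,b in(("scene",e,pickle.load(open("scene0.pkl","rb"))),):
    print("diff at prism, lens, frame, small",[int(cv2.absdiff(a["pixels"],b["pixels"])[r0:r1,c0:c1].max()) for r0,r1,c0,c1 in((255,290,270,300),(250,280,210,245),(222,275,345,415),(212,232,215,240))])
a=cv2.resize(e["pixels"][110:300,200:430,::-1],None,fx=3.3,fy=3)
cv2.imwrite("pics/t8.png",a)
E
```

```text
18.475 [491.23432674 160.65925884 321.91651889] [ 0.6 -0.3  0. ]Traceback (most recent call last):
  File "<stdin>", line 3, in <module>
  File "bar.py", line 8, in bar
    vx,vy,px,py=cv2.fitLine(w,cv2.DIST_HUBER,0,.01,.01).ravel()
                ~~~~~~~~~~~^^^^^^^^^^^^^^^^^^^^^^^^^^^^
cv2.error: OpenCV(4.12.0) /io/opencv/modules/imgproc/src/linefit.cpp:618: error: (-215:Assertion failed) npoints2 >= 0 || npoints3 >= 0 in function 'fitLine'
```

The robot hides the bar in the top view, so I'll check with the scene camera only.

```bash
python3 - <<'E'
from h import *;from workcell import ctrl
e=ctrl.get_image("scene");b=pickle.load(open("scene6.pkl","rb"));b0=pickle.load(open("scene0.pkl","rb"))
print("prism,lens,frame,small",[int(cv2.absdiff(e["pixels"],b0["pixels"])[r0:r1,c0:c1].max()) for r0,r1,c0,c1 in((255,290,270,300),(250,280,210,245),(222,275,345,415),(212,232,215,240))])
cv2.imwrite("pics/t8.png",np.hstack([cv2.resize(x["pixels"][120:240,270:390,::-1],None,fx=3.3,fy=3.3) for x in(b,e)]))
E
```

```text
prism,lens,frame,small [4, 5, 6, 5]
```

View pics/t8.png

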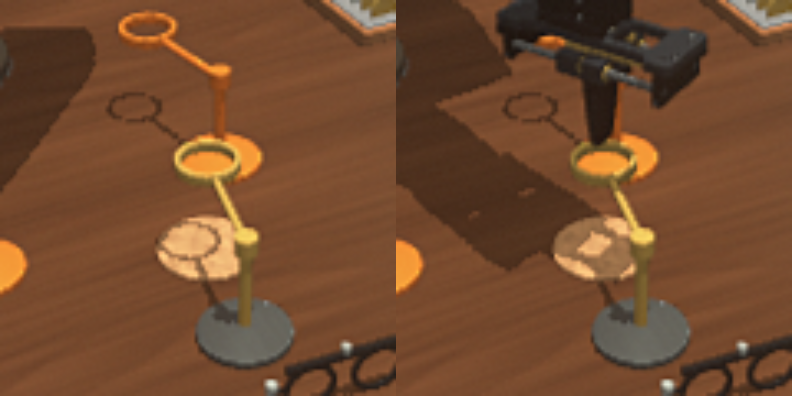

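The fingertips are above the middle of the ring (scene px about (332,162)), and the ring is where it was left at (333,168). Nothing else has shifted.

```bash
python3 -c "
from workcell import ctrl
print(ctrl.finish_job())"
```

```text
the job is handed in; nothing more can be done
None
```

The job is done and handed in at about 18.5 s of robot time; no verdict is reported.

- **Push:** With the backs of the shut fingers I swung the brass arm about 50° until its cell was over the cork mat. The cell measured (491.7, 160.9) mm and the mat (488.3, 160.3) mm. They are about 1.3 mm apart along the swing and about 3 mm radially, which swinging cannot change.
- **Pointing:** I held still over the large lens for about 2.7 s, with the fingertips about 20 mm above it. I then held still over the empty cell for about 2.8 s, also about 20 mm above, and finished there.
- **Last checks:** Compared with the first picture, the lenses, prism and trial frame had not moved. The cell stayed where I left it, and the force readings were at noise level.
- **Checks that disagreed or failed:** The scene camera put the foot and the lenses about 5–7 mm from where the top camera did, which I put down to object sides showing in that view. I relied on the top view. My final bar-angle check from the top view failed because the robot hid the bar, so I confirmed the arm's position from the scene camera by eye.

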